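# Hover the cover plate over the caliper studs

## Task

Pick up the dark steel cover plate by its blue grip block, carry it over the red socket rack, and hold it hovering about a centimetre above the tips of the two brass studs on the grey caliper housing: level, centred, with each of its holes straight above a stud, so the fitter can check the line-up before it goes down. Finish while still holding it there in the gripper, still and touching nothing else. Never let the plate touch the housing or its studs, do not bump the rack, and leave the other parts on the bench where they are.

Things in the scene. Friction and masses are not known exactly. Their poses are not given: they have to be found in the camera images.
- cover: loose dark steel plate, 104 x 56 x 8 mm, 0.3 to 0.6 kg, flat on the bench left or right of the rack. Two 16 mm holes at x = -38 and +38 mm. A blue grip block 36 (x) x 20 (y) mm stands on its middle, 8 to 40 mm above the underside; pinch it across y. Origin: centre of the underside; x along the long side, z up. A half turn about z leaves it the same.
- housing: grey caliper housing fixed on the other side of the rack: block 116 x 80 x 60 mm (150 over its end feet), chrome piston 44 mm across in its middle, 9 mm proud, with a green ring round it; two brass studs 10 mm thick at x = -38 and +38 mm, tips 88 mm above the bench. Origin: centre of the underside; x along the line of the studs, z up.
- stud_tips (a point): the point midway between the two stud tips on the housing, 88 mm above the bench; axes as the housing's
- rack: the fixed red rack with a row of upright sockets, between cover and housing: 300 mm long (x) and 50 mm wide (y), base 30 mm high, the tallest sockets 120 mm high. Origin: centre of the underside; x along the row.
- steel_ring: bystander: loose spare steel retaining ring, 60 mm across, 8 mm high; origin centre of underside
- green_seal: bystander: loose green polymer seal ring, 60 mm across, 8 mm high; origin centre of underside
- union: bystander: loose brass union standing upright, 36 mm across, 38 mm high; origin centre of underside
- wrench: bystander: loose wrench lying flat near the far edge of the bench; origin under its middle
- grease_tin: bystander: loose yellow grease tin, 68 mm across, 60 mm high; origin centre of underside
- screwdriver: bystander: loose screwdriver lying flat; origin under its middle
Mind the look-alikes: they are no part of the job. Of the things shaped like the housing, the grey one is meant.

How it is judged (in metres and radians):
On the way:
1. the cover passes over the rack (y of cover in the frame of rack between -0.05 and 0.05 m and x of cover in the frame of rack between -0.2 and 0.2 m and z of cover in the frame of rack above 0.095 m), for 0.02 s.
At the end, for the whole second after the job is handed in: Cover held still in the gripper, underside 3 to 20 mm above the stud tips, centred on them within 5 mm, long axis along the stud line within 0.09 rad (either way round), level within 0.09 rad, touching neither housing nor rack; each loose bystander within 20 mm of its start (horizontal distance between cover and stud_tips below 0.005 m and z of cover in the frame of stud_tips between 0.003 and 0.02 m and angle between the x axis of cover and the x axis of housing, either way round below 0.09 rad and angle between cover's own z axis and vertical below 0.09 rad and linear speed of cover below 0.02 m/s and angular speed of cover below 0.15 rad/s and contact force between cover and the fingers above 1 N and contact force between cover and housing below 0.2 N and contact force between cover and rack below 0.2 N and distance of each of steel_ring, green_seal, union, wrench, grease_tin, screwdriver from where it was at the start of the episode below 0.02 m); the arm keeps its last pose, push and grip.
It fails at once if the cover touches the housing or its studs (contact force between cover and housing above 0.5 N).
It fails at once if the rack is bumped (contact force between rack and cover above 2 N or contact force between rack and the arm above 2 N or contact force between rack and the fingers above 2 N).
It fails at once if a bystander is disturbed (distance of any of steel_ring, green_seal, union, wrench, grease_tin, screwdriver from where it was at the start of the episode above 0.02 m).
It also fails if it takes over 45 s, if anything falls off the work surface, if the arm or the gripper's body presses on something with over 40 N, if the wrist force passes 120 N, or if a joint passes its speed limit or range.

## Robot

A 6-joint arm with a two-finger parallel gripper is mounted at the origin on the work surface. World frame = base frame: x ahead of the robot, y to its left, z up, the work surface at z = 0. Lengths are in m, angles in degrees, forces in N, time in s.
With the tool pointing down it reaches from about 0.4 to 0.925 m from the base axis. Payload 12.5 kg.
Tool frame: the origin (TCP) lies at the very end of the fingers, on their centre line; the grasp point (between the pads) lies 19 mm behind it; z points along the fingers, y is the direction in which the jaws open and shut (so a half turn about z gives the same grasp; the last joint's range is limited). The gripper opens to 95 mm and grips with 3 to 60 N. Pads are 20 mm wide; open, the fingers measure 119 mm over their backs; the gripper's body (75 mm by 180 mm) begins 59 mm behind the grasp point.
Start: joints at [-6.05, 28.126, 89.318, -0, 62.55, -6.05], TCP at [0.625, 0, 0.215] pointing down, gripper open.
Joint ranges: [-177.58, 177.58], [-47.91, 125.51], [2.72, 160], [-65.01, 245.01], [3.68, 167.84], [-153.87, 153.87]. Speed limits (degrees/s): [127.2, 127.2, 159.86, 180, 180, 180].

## Interface

Orientations are given as [roll, pitch, yaw] about the fixed x, y, z axes, in that order (R = Rz(yaw) Ry(pitch) Rx(roll)).
In Python, from workcell import sensors, read_camera, camera_info, robot gives the robot as it stands.
- The arm moves only by the tool play_rows, never from a script. Its argument "plan" is a list of rows, each a list of 5 numbers: the closure in counts, from 0 (fully open) to 255 (shut), then the shift along the tool's x, y, z in mm, then the turn about the tool's z in degrees. A call has 1 to 5 rows; each row shifts and turns the pose as measured when the row begins, along the tool's axes as they then stand; what a row does not reach is not made up. A row lasts 1/8 s, in which the tool goes at most 62.5 mm and 10.7 degrees, less where a joint would pass 70% of its speed; a pose out of reach is approached as far as the arm can. A call with a gripper value outside its range is refused whole. The fingers move at their own pace and stop on an object; "squeeze" is the grip in N (left out, the last holds). Time passes only in rows, so rows that do not move let the fingers close. It gives the time, the measured TCP pose, the force and the opening at its end, in the units of the state.
- sensors.read_state(): the state, without advancing time (a new reading comes with each control period).
- read_camera(name): name is "scene" or "side" or "wrist"; returns the picture (420x560x3 uint8, blue, green, red); there is no depth.
- camera_info(name): a dict with "fovy" (degrees; the focal length in pixels is half the picture's height over the tangent of half this angle, whatever the lens; pixels are square), "cx", "cy" (the principal point, pixels), "rvec" (rotation vector, rad) and "tvec" (3), from world to camera coordinates, as OpenCV has them. Camera axes: x right, y down, z forward; pixel columns grow to the right and rows downward; lengths in m; the calibration is good to about 2 mm. The wrist camera is an equidistant fisheye: a pixel r from the principal point sees the ray r / f radians off the axis. A picture is of the moment at which its call begins: read the wrist's pose just before it. camera_info takes no time and is no camera call; for the wrist camera it gives the pose at the moment of the call.
- robot.finish_job(): hands the job in, once; it reports no verdict.
The state is a dict: "clock": time; "joint_pos": joint angles; "qvel": joint speeds; "joint_torque": joint torques, N m; "tcp_pos": TCP position; "eef_rot": TCP orientation; "force": force on the tool from outside, world axes, zero at the start; "torque": the same for the moment, N m; "opening": finger opening in m.
Only numpy, scipy, OpenCV 4.12 (cv2) and the standard library are available. Lean on these libraries where they do the work, as an engineer would, in place of code of your own. Each camera call takes 0.05 s, during which the arm holds its last target. There are 200 camera calls.

## Working session

There is one attempt and no reset: what is moved stays moved. The work goes in short steps, Python scripts to look and compute and a tool call to move; the robot and the scene stay as the last step left them, time stands still between calls to the robot, and variables do not carry over. Pictures are saved under pics/ and viewed, about 8 in all and at most 12, crops included, and the job is handed in when it is done.

Besides the shell and the picture viewer there is one more tool, called by a JSON object that holds its "op" and its "data". play_rows: Moves the arm, as the interface text tells. Its arguments: {"type":"object","properties":{"plan":{"type":"array","items":{"type":"array","items":{"type":"number"}}},"squeeze":{"type":"number"}},"required":["plan"]}

```bash
mkdir -p pics; cat > h.py <<'E'
import numpy as np, cv2
from workcell import sensors, read_camera, camera_info, robot
def cam(n):
    i=camera_info(n); R=cv2.Rodrigues(np.array(i['rvec'],float))[0]; t=np.array(i['tvec'],float).ravel()
    return i,R,t,210/np.tan(np.radians(i['fovy'])/2)
def ray(n,px,c=None):
    i,R,t,f=c or cam(n); d=(np.atleast_2d(np.array(px,float))-[i['cx'],i['cy']])
    if n=='wrist':
        r=np.linalg.norm(d,axis=1)+1e-9; th=r/f
        v=np.c_[d/r[:,None]*np.sin(th)[:,None],np.cos(th)]
    else: v=np.c_[d/f,np.ones(len(d))]
    return -R.T@t, v@R
def plane(n,px,z,c=None):
    o,v=ray(n,px,c); return o+v*((z-o[2])/v[:,2])[:,None]
def proj(n,P,c=None):
    i,R,t,f=c or cam(n); q=np.atleast_2d(P)@R.T+t
    if n=='wrist':
        r=np.linalg.norm(q[:,:2],axis=1)+1e-9; th=np.arctan2(r,q[:,2]); uv=q[:,:2]/r[:,None]*th[:,None]*f
    else: uv=q[:,:2]/q[:,2:]*f
    return uv+[i['cx'],i['cy']]
E
python3 - <<'E'
from h import *
for n in ('scene','side','wrist'):
    c=cam(n); im=read_camera(n); cv2.imwrite(f'pics/{n}0.png',im); np.save(f'pics/{n}0.npy',np.array([*c[0]['rvec'],*c[0]['tvec']]))
    print(n,c[0],(-c[1].T@c[2]).round(3))
print(sensors.read_state())
E
```

```text
scene {'fovy': 50.37208274529685, 'cx': 269.2308900687429, 'cy': 207.5987167061743, 'rvec': array([ 0.88692046,  2.63478357, -0.931181  ]), 'tvec': array([ 0.45859718, -0.17810517,  1.64598343])} [1.07  0.659 1.171]
side {'fovy': 55.66847044332974, 'cx': 284.5229605318851, 'cy': 209.83188093827542, 'rvec': array([ 0.28273358, -2.61387634,  1.54683567]), 'tvec': array([0.50537719, 0.15922201, 1.11474509])} [0.321 0.986 0.669]
wrist {'fovy': 65.70646984690485, 'cx': 280.82872955820886, 'cy': 203.10592482361287, 'rvec': array([-2.88043337e+00,  3.63332209e-04,  3.97726314e-04]), 'tvec': array([-0.62508313, -0.02865845,  0.3900365 ])} [0.625 0.073 0.384]
{'clock': 0.15, 'joint_pos': array([-6.05047793e+00,  2.81557530e+01,  8.93409719e+01, -6.01684749e-04,
        6.25507909e+01, -6.05089314e+00]), 'qvel': array([-0.02377562, -0.14273188, -0.07970703,  0.01612237,  0.0332306 ,
        0.07469246]), 'joint_torque': array([ 3.16444048e-04, -6.12899423e+01, -2.58276522e+01,  6.91918633e-02,
        4.73701756e-02, -5.07232733e-05]), 'tcp_pos': array([6.24825660e-01, 3.81788287e-05, 2.14207801e-01]), 'eef_rot': array([-1.79952693e+02, -4.47798772e-03,  9.00006909e+01]), 'force': array([-0.4014791 ,  0.81515226,  0.55706032]), 'torque': array([-0.02045386,  0.00387489,  0.02061161]), 'opening': 0.09482524742115651}
```

View pics/scene0.png

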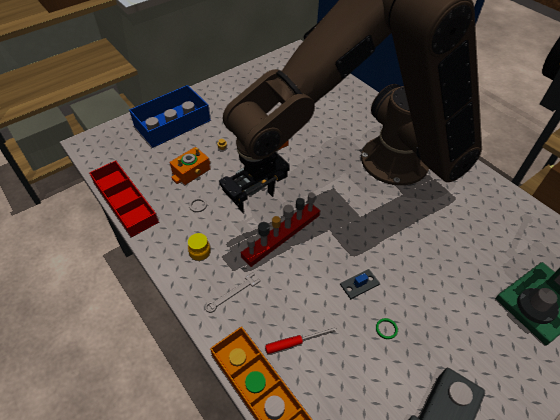

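View pics/wrist0.png

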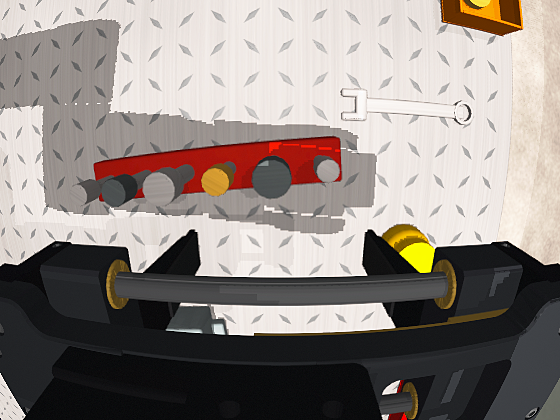

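View pics/side0.png

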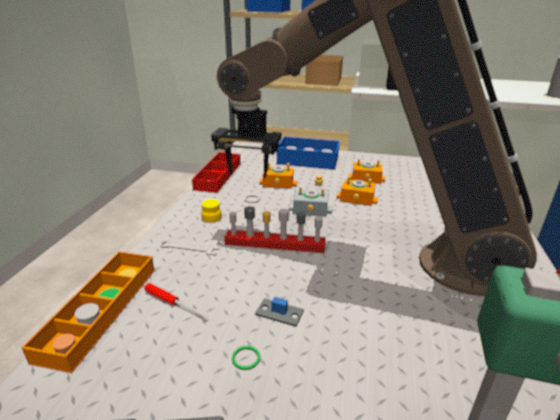

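Scene view: the cover (blue block) is at about (360,284), on the +y side of the rack. The side view shows a grey housing at (312,200), hidden by the gripper in the scene view. The look-alikes there are orange housings at (278,176), (367,170) and (358,190), and only the grey one fits the description.

```bash
python3 - <<'E'
from h import *
def blobs(n,lo,hi,box=None):
    im=cv2.imread(f'pics/{n}0.png'); m=cv2.inRange(cv2.cvtColor(im,cv2.COLOR_BGR2HSV),lo,hi)
    if box: k=np.zeros_like(m); k[box[1]:box[3],box[0]:box[2]]=255; m&=k
    c=max(cv2.findContours(m,0,1)[0],key=cv2.contourArea); M=cv2.moments(c); return (M['m10']/M['m00'],M['m01']/M['m00']),c
for n,b in (('scene',(335,265,385,300)),('side',(250,285,310,330))):
    p,c=blobs(n,(100,120,40),(130,255,255),b); print(n,p,plane(n,p,.03))
# plate dark in scene
im=cv2.imread('pics/scene0.png');g=im[265:302,335:385]
m=((g.max(2)<110)).astype(np.uint8)*255; c=max(cv2.findContours(m,0,1)[0],key=cv2.contourArea)
h=cv2.convexHull(c).reshape(-1,2)+[335,265.]; P=plane('scene',h,.006)[:,:2]; print(cv2.minAreaRect((P*1000).astype(np.float32)))
# rack red in scene
p,c=blobs('scene',(0,150,50),(8,255,255),(235,195,330,270)); print('rack',p,cv2.minAreaRect((plane('scene',c.reshape(-1,2),.015)[:,:2]*1000).astype(np.float32)))
s=cv2.imread('pics/side0.png')[120:260,210:400]; w=cv2.imread('pics/scene0.png')[260:310,320:400]
cv2.imwrite('pics/c0.png',np.vstack([cv2.resize(s,(760,360)),cv2.resize(w,(760,238))[:, :]]))
E
```

```text
scene (361.0, 277.94791666666663) [[0.46386924 0.29524661 0.03      ]]
side (279.0915422885572, 305.2547263681592) [[0.46698198 0.30005152 0.03      ]]
((468.1284484863281, 302.3575134277344), (67.90071868896484, 107.39568328857422), 80.96292114257812)
rack (279.0514923672818, 234.02802460697197) ((535.798828125, 12.38253402709961), (301.7465515136719, 49.21718978881836), 4.514646053314209)
```

View pics/c0.png

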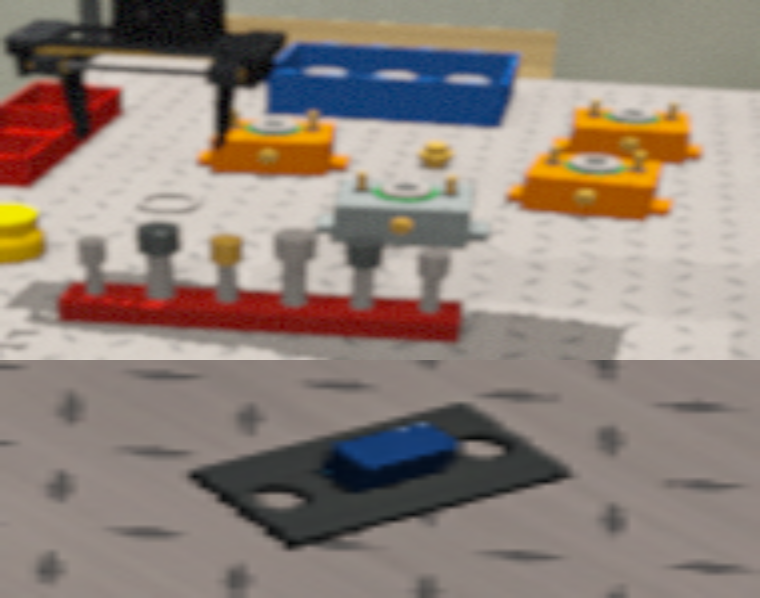

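The crop confirms both parts. In the upper panel the grey housing has stud tips at side px (300.5,189) and (322.8,190). In the lower panel the cover has hole centres at scene px (349.7,289) and (370.7,278.3).

```bash
python3 - <<'E'
from h import *
S=plane('side',[(300.5,189.2),(322.75,190)],.088); print(S,S.mean(0),np.linalg.norm(S[0]-S[1]),np.degrees(np.arctan2(*(S[0]-S[1])[1::-1])))
H=plane('scene',[(349.7,289),(370.7,278.3)],.006); print(H,H.mean(0),np.linalg.norm(H[0]-H[1]),np.degrees(np.arctan2(*(H[0]-H[1])[1::-1])))
E
```

```text
[[ 0.50521011 -0.20121334  0.088     ]
 [ 0.43176302 -0.21279399  0.088     ]] [ 0.46848656 -0.20700367  0.088     ] 0.07435446286558847 8.960248415302896
[[0.50334728 0.29408597 0.006     ]
 [0.42904146 0.30587364 0.006     ]] [0.46619437 0.2999798  0.006     ] 0.07523499908297211 -9.014134194559567
```

{"op": "play_rows", "data": {"plan": [[0,48,-32,0,0],[0,48,-32,0,0],[0,48,-32,0,0],[0,48,-32,0,0],[0,48,-32,0,0]]}}

```text
clock: 0.78
tcp_pos: [0.462, 0.2437, 0.2127]
eef_rot: [-179.9, 0.0, 89.6]
force: [0.8, 1.3, 0.7]
opening: 0.0951
```

{"op": "play_rows", "data": {"plan": [[0,0,0,0,10.5],[0,0,0,0,10.5],[0,0,0,0,10.5],[0,0,0,0,10.5],[0,0,0,0,10.5]]}}

```text
clock: 1.4
tcp_pos: [0.4585, 0.2475, 0.2124]
eef_rot: [-179.9, 0.2, 36.1]
force: [-1.3, 0.0, 0.4]
opening: 0.0955
```

{"op": "play_rows", "data": {"plan": [[0,0,0,0,10.5],[0,0,0,0,10.5],[0,0,0,0,10.5],[0,0,0,0,10.5],[0,0,0,0,0]]}}

```text
clock: 2.02
tcp_pos: [0.458, 0.2473, 0.2116]
eef_rot: [179.9, 0.3, -6.8]
force: [0.2, -0.7, 0.8]
opening: 0.0951
```

{"op": "play_rows", "data": {"plan": [[0,-35,-25,0,2],[0,-35,-25,0,0],[0,0,0,0,0],[0,0,0,0,0]]}}

```text
clock: 2.52
tcp_pos: [0.3943, 0.3073, 0.2116]
eef_rot: [179.9, 0.3, -8.0]
force: [-0.2, -0.5, -0.2]
opening: 0.0953
```

```bash
python3 - <<'E'
from h import *
c=cam('wrist'); im=read_camera('wrist'); cv2.imwrite('pics/w1.png',im)
s=sensors.read_state(); print(s['tcp_pos'],s['eef_rot'])
hsv=cv2.cvtColor(im,cv2.COLOR_BGR2HSV); m=cv2.inRange(hsv,(100,120,40),(130,255,255))
C=max(cv2.findContours(m,0,1)[0],key=cv2.contourArea); print(cv2.minAreaRect(C))
P=plane('wrist',C.reshape(-1,2),.04,c)[:,:2]*1000; print('block@40',cv2.minAreaRect(P.astype(np.float32)))
d=((im.max(2)<110)*255).astype(np.uint8)
for k in cv2.findContours(d,cv2.RETR_CCOMP,cv2.CHAIN_APPROX_NONE)[0]:
    if cv2.contourArea(k)>150:
        P=plane('wrist',k.reshape(-1,2),.008,c)[:,:2]*1000; r=cv2.minAreaRect(P.astype(np.float32)); print(cv2.boundingRect(k),np.round(r[0],1),np.round(r[1],1),round(r[2],1))
E
```

```text
[0.39435387 0.30711807 0.21156362] [179.88706818   0.3123636   -8.01155226]
((283.0, 116.5), (33.0, 18.0), 90.0)
block@40 ((467.0863952636719, 294.8170471191406), (18.762828826904297, 34.66990661621094), 82.11344146728516)
(0, 224, 560, 196) [ 23.2 274. ] [1547.   618.3] 79.4
(381, 378, 24, 18) [ 17.7 166.4] [37.2 39.7] 81.4
(165, 302, 231, 35) [199.1 336.2] [340.9  56.7] 82.0
(443, 262, 15, 48) [208.   81.5] [20.1 81.5] 89.0
(105, 262, 15, 48) [277.6 574.3] [20.5 81.6] 75.1
(506, 133, 41, 22) [408.6 -46.5] [84.2 29.8] 80.4
(501, 87, 57, 26) [468.1 -60.3] [121.7  37.2] 89.7
(257, 77, 51, 86) [463.7 296.1] [56.9 98.2] 82.5
(275, 142, 15, 15) [429.8 300.6] [15.5 16.3] 37.2
(494, 39, 54, 31) [528.1 -46.5] [ 43.1 107.4] 10.2
(0, 26, 53, 157) [571.  658.9] [126.  245.3] 79.3
(486, 0, 48, 30) [588.1 -36.2] [32.9 96. ] 17.6
(457, 0, 40, 159) [495.3  32.8] [215.5  20.6] 4.7
```

View pics/w1.png

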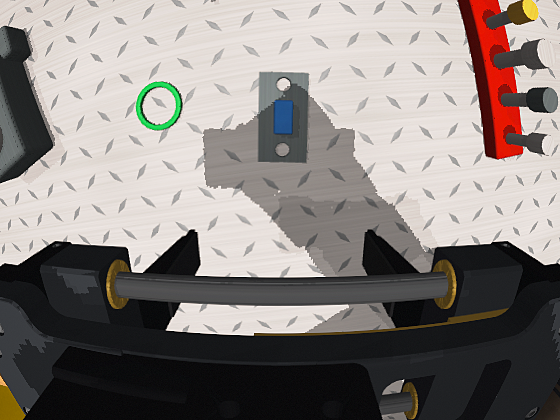

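The cover is near the top centre: block at px (283,116), holes at (283,84) and (282,149). That puts its centre at about (0.467,0.295) with its long axis at -8°, matching the tool yaw.

{"op": "play_rows", "data": {"plan": [[0,37,1,20,0],[0,37,1,20,0],[0,0,0,55,0],[0,0,0,55,0],[0,0,0,0,0]]}}

```text
clock: 3.2
tcp_pos: [0.4737, 0.2911, 0.058]
eef_rot: [-180.0, 0.1, -7.9]
force: [-0.1, -0.3, -0.1]
opening: 0.0947
```

```bash
python3 - <<'E'
from h import *
c=cam('wrist'); im=read_camera('wrist'); cv2.imwrite('pics/w2.png',im)
s=sensors.read_state(); print(s['tcp_pos'],s['eef_rot'])
m=cv2.inRange(cv2.cvtColor(im,cv2.COLOR_BGR2HSV),(100,120,40),(130,255,255))
for k in cv2.findContours(m,0,1)[0]:
    if cv2.contourArea(k)>100: print(cv2.boundingRect(k),cv2.minAreaRect((plane('wrist',k.reshape(-1,2),.04,c)[:,:2]*1000).astype(np.float32)))
E
```

```text
[0.4748287  0.29171457 0.06027099] [-1.79883478e+02 -6.17520567e-02 -7.91838289e+00]
(262, 209, 32, 65) ((471.4407653808594, 294.0050048828125), (19.080013275146484, 43.34001922607422), 80.9277114868164)
```

View pics/w2.png

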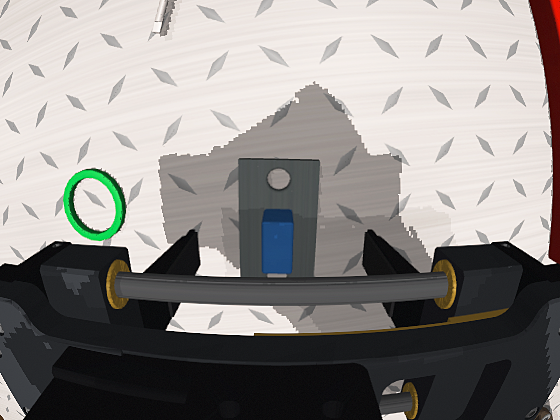

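The cover is below the gripper: far hole at px (278,179), block at (278,240). The tool overshot a few mm along its x.

```bash
python3 - <<'E'
from h import *
c=cam('wrist'); im=cv2.imread('pics/w2.png')
s=sensors.read_state(); print(s['tcp_pos'])
d=((im.max(2)>125)*255).astype(np.uint8)[160:200,255:305]
k=max(cv2.findContours(d,0,1)[0],key=cv2.contourArea); (u,v),r=cv2.minEnclosingCircle(k); p=(u+255,v+160)
H=plane('wrist',p,.008,c)[0]; a=np.radians(-8); print(p,r,H,H-38e-3*np.array([np.cos(a),np.sin(a),0]))
e=plane('wrist',[(240,162),(240,270),(319,162),(315,270)],.008,c); print(e.round(4), e[:2].mean(0),e[2:].mean(0))
E
```

```text
[0.4748287  0.29171457 0.06027099]
(278.44444465637207, 177.88888931274414) 10.613973617553711 [0.50644687 0.2894906  0.008     ] [0.46881669 0.29477918 0.008     ]
[[0.5213 0.3143 0.008 ]
 [0.4402 0.3285 0.008 ]
 [0.5137 0.2602 0.008 ]
 [0.4325 0.2718 0.008 ]] [0.48075265 0.32139548 0.008     ] [0.47310302 0.26600878 0.008     ]
```

{"op": "play_rows", "data": {"plan": [[0,-7,-2,15,0.5],[0,0,0,16,0],[0,0,0,12,0],[0,0,0,0,0]]}}

```text
clock: 3.75
tcp_pos: [0.4701, 0.296, 0.0194]
eef_rot: [-179.6, -0.4, -8.4]
force: [-0.6, 0.1, 0.8]
opening: 0.0953
```

{"op": "play_rows", "data": {"plan": [[0,-1,1,3,0],[0,0,0,2,0],[255,0,0,0,0],[255,0,0,0,0],[255,0,0,0,0]], "squeeze": 45}}

```text
clock: 4.38
tcp_pos: [0.4695, 0.2954, 0.0151]
eef_rot: [-179.6, -0.5, -8.4]
force: [0.5, 0.4, -0.0]
opening: 0.0711
```

{"op": "play_rows", "data": {"plan": [[255,0,0,0,0],[255,0,0,0,0],[255,0,0,0,0],[255,0,0,0,0],[255,0,0,0,0]]}}

```text
clock: 5.0
tcp_pos: [0.4695, 0.2953, 0.0152]
eef_rot: [-179.6, -0.5, -8.4]
force: [0.9, -1.7, 0.5]
opening: 0.0209
```

Gripped at about the block's width. Lift gently at first.

{"op": "play_rows", "data": {"plan": [[255,0,0,0,0],[255,0,0,-10,0],[255,0,0,-30,0],[255,0,0,-50,0],[255,0,0,-50,0]]}}

```text
clock: 5.62
tcp_pos: [0.466, 0.2935, 0.156]
eef_rot: [-179.9, -0.0, -8.4]
force: [0.4, 1.4, -4.7]
opening: 0.0199
```

{"op": "play_rows", "data": {"plan": [[255,0,0,-50,0],[255,0,0,-40,0],[255,0,0,0,0],[255,0,0,0,0]]}}

```text
clock: 6.12
tcp_pos: [0.4647, 0.293, 0.2522]
eef_rot: [-179.8, -0.2, -8.4]
force: [-0.1, -0.3, -6.0]
opening: 0.0203
```

```bash
python3 - <<'E'
from h import *
im=read_camera('wrist'); cv2.imwrite('pics/w3.png',im); sc=read_camera('scene'); sd=read_camera('side')
cv2.imwrite('pics/sc3.png',sc);cv2.imwrite('pics/sd3.png',sd)
s=sensors.read_state(); print(s['tcp_pos'],s['eef_rot'],s['force'],s['opening'])
cv2.imwrite('pics/c3.png',np.vstack([np.hstack([sc[:300,160:560],sd[:300,160:560]]),np.hstack([im[120:420,80:480],sd[120:420,160:560]])]))
E
```

```text
[0.46498857 0.29308212 0.25185995] [-1.79799215e+02 -1.66630993e-01 -8.38196482e+00] [ 0.02525836  0.019258   -4.06379086] 0.019873141755785584
```

View pics/c3.png

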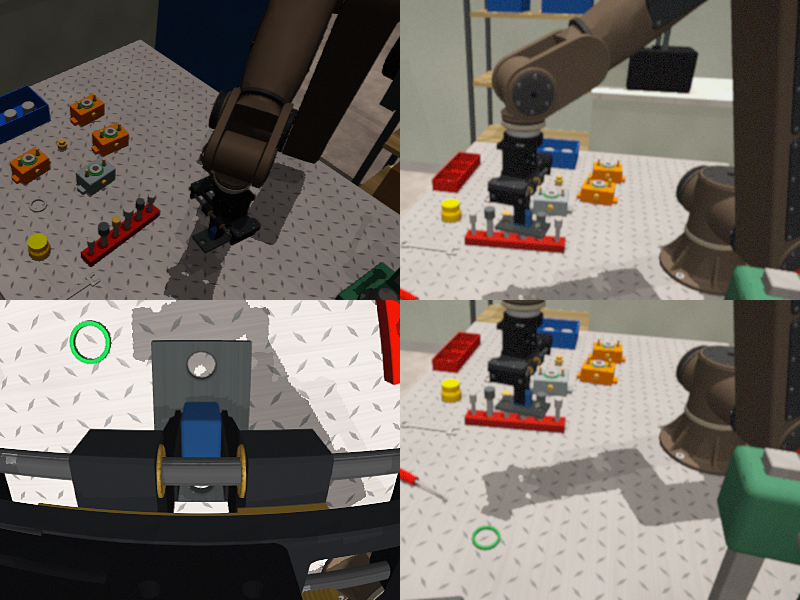

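Plate held level and square, hole visible in the lower-left wrist panel. Now carry it over the rack.

{"op": "play_rows", "data": {"plan": [[255,0,20,0,0],[255,0,40,0,-5],[255,-5,45,0,-6],[255,-6,45,0,-6],[255,-6,45,0,0]]}}

```text
clock: 6.9
tcp_pos: [0.4427, 0.0917, 0.2469]
eef_rot: [-179.9, 0.2, 9.4]
force: [1.0, 0.1, -4.8]
opening: 0.0199
```

{"op": "play_rows", "data": {"plan": [[255,-10,45,0,0],[255,-10,45,0,0],[255,-10,45,0,0],[255,-10,45,0,0],[255,-10,40,0,0]]}}

```text
clock: 7.52
tcp_pos: [0.4237, -0.1436, 0.2443]
eef_rot: [-179.9, 0.5, 9.4]
force: [0.3, 0.1, -4.6]
opening: 0.0198
```

```bash
python3 - <<'E'
from h import *
s=sensors.read_state(); print(s['tcp_pos'],s['eef_rot'],s['clock'])
E
```

```text
[ 0.42370066 -0.14364793  0.24425076] [-179.86367376    0.51765256    9.35938213] 7.525
```

{"op": "play_rows", "data": {"plan": [[255,-20,30,0,0],[255,-20,30,0,0],[255,0,0,0,0],[255,0,0,0,0]]}}

```text
clock: 8.02
tcp_pos: [0.3887, -0.2144, 0.242]
eef_rot: [-179.7, 0.7, 9.0]
force: [-0.3, 0.6, -4.3]
opening: 0.0198
```

```bash
python3 - <<'E'
from h import *
s=sensors.read_state(); print(s['tcp_pos'],s['eef_rot'],s['force'])
for n in ('wrist','scene','side'):
    c=cam(n); im=read_camera(n); cv2.imwrite(f'pics/{n}4.png',im)
    if n=='wrist': np.save('pics/w4c.npy',np.r_[np.array(c[0]['rvec']),np.array(c[0]['tvec'])]); w=im
sc=cv2.imread('pics/scene4.png')[130:230,190:340]
cv2.imwrite('pics/c4.png',np.vstack([w[:300],np.pad(cv2.resize(sc,(420,280)),((0,0),(0,140),(0,0)))]))
E
```

```text
[ 0.38873567 -0.21440459  0.24203523] [-179.68840907    0.73731774    9.03050676] [-0.28592247  0.58709183 -4.33955448]
```

View pics/c4.png

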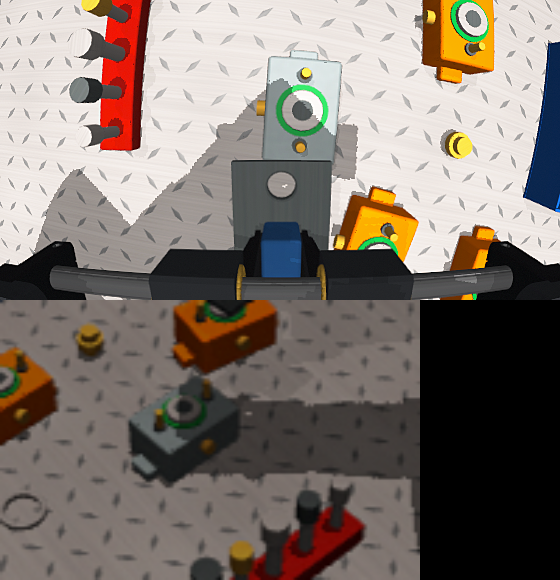

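Wrist panel: the grey housing has stud tips at about px (306,73) and (300,148), and the plate's front hole is at (282,184). Now measure these precisely.

```bash
cat > m.py <<'E'
from h import *
def brass(im,box,lo=(8,110,90),hi=(32,255,255)):
    x0,y0,x1,y1=box; m=cv2.inRange(cv2.cvtColor(im[y0:y1,x0:x1],cv2.COLOR_BGR2HSV),lo,hi)
    k=max(cv2.findContours(m,0,1)[0],key=cv2.contourArea); (u,v),r=cv2.minEnclosingCircle(k); M=cv2.moments(k)
    return (u+x0,v+y0),round(r,1),(M['m10']/M['m00']+x0,M['m01']/M['m00']+y0),cv2.boundingRect(k)
E
python3 - <<'E'
from m import *
c=cam('wrist'); im=cv2.imread('pics/wrist4.png'); S=[]
for b in ((295,62,320,84),(290,138,312,160)):
    r=brass(im,b); print(r); S.append(r[2])
P=plane('wrist',S,.088,c); d=P[0]-P[1]; print('studs',P,P.mean(0),np.linalg.norm(d),np.degrees(np.arctan2(d[1],d[0])))
i,R,t,f=c; print('cam',-R.T@t)
s=sensors.read_state(); T=s['tcp_pos']; y=np.radians(s['eef_rot'][2]); zt=T[2]-.0152+.008
g=im[165:205,260:305]; cv2.imwrite('pics/hole.png',cv2.resize(g,None,fx=8,fy=8))
d=((g.max(2)>120)*255).astype(np.uint8)
k=max(cv2.findContours(d,0,1)[0],key=cv2.contourArea); (u,v),r=cv2.minEnclosingCircle(k); print(u+260,v+165,r)
H=plane('wrist',(u+260,v+165),zt,c)[0]; tx=np.array([np.cos(y),np.sin(y)]); ty=np.array([np.sin(y),-np.cos(y)])
print('hole tool',(H-T)[:2]@tx,(H-T)[:2]@ty)
e=plane('wrist',[(233,162),(233,240),(331,162),(329.5,240)],zt,c)[:,:2]-T[:2]; print('edges tool',np.c_[e@tx,e@ty].round(4))
ims=cv2.imread('pics/scene4.png')
q=proj('scene',P); print('scene proj',q)
S2=[]
for p in q.round().astype(int):
    b=(p[0]-10,p[1]-10,p[0]+10,p[1]+12); r=brass(ims,b,(8,70,50)); print(r); S2.append((r[2][0],r[3][1]+1+0))
x=plane('scene',[(S2[0][0],S2[0][1]+0.0),(S2[1][0],S2[1][1])],.088); print(x)
E
```

```text
((305.8684206008911, 72.39473724365234), 4.9, (306.00840336134456, 72.15406162464986), (6, 6, 10, 10))
((300.08490562438965, 146.61320781707764), 5.7, (299.91498881431767, 146.78299776286354), (5, 3, 11, 12))
studs [[ 0.50906156 -0.21865481  0.088     ]
 [ 0.43439499 -0.22493785  0.088     ]] [ 0.47172828 -0.22179633  0.088     ] 0.07493046175894198 4.809991543110883
cam [ 0.46339202 -0.20250625  0.41134155]
280.884614944458 183.5 13.351629257202148
hole tool 0.03685663924819261 -0.0002820237142813923
edges tool [[ 0.0491 -0.0266]
 [ 0.003  -0.0285]
 [ 0.0491  0.0273]
 [ 0.0031  0.0283]]
scene proj [[245.49851291 169.16473606]
 [262.28572969 158.51263286]]
((np.float64(246.0), np.float64(170.0)), 1.4, (np.float64(246.0952380952381), np.float64(169.9047619047619)), (10, 10, 3, 3))
((np.float64(262.0), np.float64(150.0)), 9.1, (np.float64(262.240990990991), np.float64(151.2117117117117)), (1, 0, 19, 7))
[[-0.10203435 -1.07871715  0.088     ]
 [-0.22290263 -1.1106997   0.088     ]]
```

{"op": "play_rows", "data": {"plan": [[255,0,0,0,4.2],[255,41,7,20,0],[255,41,7,20,0],[255,0,0,25,0],[255,0,0,0,0]]}}

```text
clock: 8.8
tcp_pos: [0.4756, -0.2175, 0.175]
eef_rot: [-179.8, 0.7, 5.1]
force: [-1.2, -0.3, -3.5]
opening: 0.0198
```

```bash
python3 - <<'E'
from h import *
im=read_camera('wrist'); s=sensors.read_state(); cv2.imwrite('pics/w5.png',im); print(s['tcp_pos'],s['eef_rot'],s['qvel'].round(2))
T=s['tcp_pos']; print('studs rel', (np.array([.4717,-.2218])-T[:2])*1000)
E
```

```text
[ 0.47620362 -0.21790413  0.17619585] [-179.91515247    0.5342715     5.11631994] [-0.7  -1.76 -0.89 -0.03  0.51 -0.05]
studs rel [-4.50362473 -3.89586613]
```

{"op": "play_rows", "data": {"plan": [[255,-3.5,3.5,15,0.3],[255,0,0,13,0],[255,0,0,0,0],[255,0,0,0,0]]}}

```text
clock: 9.35
tcp_pos: [0.4727, -0.2223, 0.1487]
eef_rot: [180.0, 0.4, 4.8]
force: [-0.4, 0.1, -5.4]
opening: 0.0195
```

```bash
cat > chk.py <<'E'
from h import *
import sys
n=sys.argv[1]; c=cam('wrist'); im=read_camera('wrist'); s=sensors.read_state(); cv2.imwrite(f'pics/w{n}.png',im)
T=s['tcp_pos']; print(T.round(4),s['eef_rot'].round(2),s['force'].round(1),s['qvel'].round(2),s['clock'])
for nm,P in (('stud+',[.5091,-.2187,.088]),('stud-',[.4344,-.2249,.088])): print(nm,proj('wrist',P,c))
g=im[150:240,230:340]
sc=read_camera('scene');sd=read_camera('side'); cv2.imwrite(f'pics/sc{n}.png',sc); cv2.imwrite(f'pics/sd{n}.png',sd)
q=proj('scene',[.472,-.222,.1])[0].astype(int); r=proj('side',[.472,-.222,.1])[0].astype(int)
a=cv2.resize(sc[q[1]-35:q[1]+35,q[0]-45:q[0]+45],(400,300),interpolation=2); b=cv2.resize(sd[r[1]-25:r[1]+35,r[0]-40:r[0]+40],(400,300),interpolation=2)
cv2.imwrite(f'pics/c{n}.png',np.vstack([np.hstack([cv2.resize(g,(400,300),interpolation=2),im[60:360,80:480]]),np.hstack([a,b])]))
E
python3 chk.py 6
```

```text
[ 0.4727 -0.2222  0.1487] [179.96   0.38   4.78] [-0.2 -0.7 -4.3] [ 0.1  -0.17 -0.2   0.06 -0.04  0.11] 9.4
stud+ [[280.42024568 168.54903461]]
stud- [[280.42000871 263.88854574]]
```

View pics/c6.png

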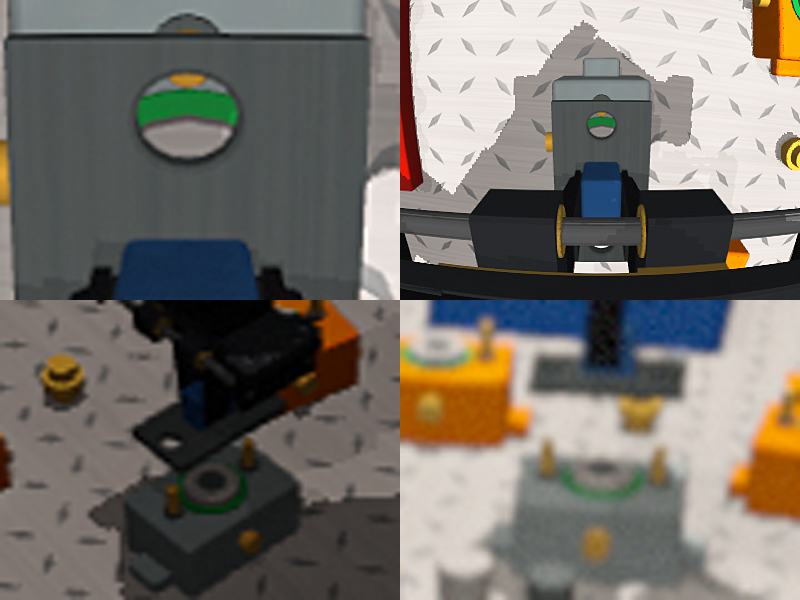

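The front stud shows through the front hole at about px (281,174), with the hole centre at (281.7,185). That is laterally aligned, and the fore-aft offset matches parallax at this height. The side view shows the plate centred over the studs.

{"op": "play_rows", "data": {"plan": [[255,0,0,12,0],[255,0,0,10,0],[255,0,0,5,0],[255,0,0,0,0],[255,0,0,0,0]]}}

```text
clock: 10.12
tcp_pos: [0.4726, -0.2222, 0.1197]
eef_rot: [180.0, 0.4, 4.8]
force: [1.0, 0.4, -5.0]
opening: 0.0198
```

```bash
python3 chk.py 7; python3 - <<'E'
from m import *
im=cv2.imread('pics/w7.png'); T=sensors.read_state()['tcp_pos']; c=cam('wrist')
try:
    r=brass(im,(262,150,302,215)); print(r); print('stud',plane('wrist',r[2],.088,c))
except ValueError: print('none')
E
```

```text
[ 0.4726 -0.2222  0.1197] [179.96   0.38   4.8 ] [-0.1  0.4 -4.1] [-0.04 -0.26 -0.05  0.01  0.01  0.02] 10.175
stud+ [[280.54008874 175.79844416]]
stud- [[280.50267357 281.7404456 ]]
((281.5, 176.5), 7.6, (281.32356532356533, 177.4090354090354), (12, 22, 16, 13))
stud [[ 0.50811049 -0.21930357  0.088     ]]
```

View pics/c7.png

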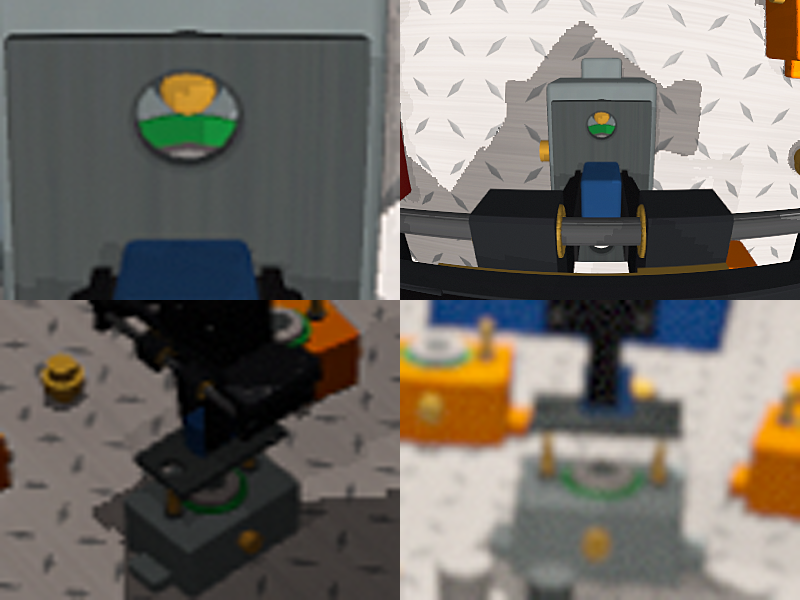

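{"op": "play_rows", "data": {"plan": [[255,0,0,3,0],[255,0,0,2,0],[255,0,0,0,0],[255,0,0,0,0]]}}

```text
clock: 10.78
tcp_pos: [0.4728, -0.2223, 0.1148]
eef_rot: [179.9, 0.3, 4.8]
force: [0.3, 0.3, -4.4]
opening: 0.0196
```

```bash
python3 chk.py 8; python3 - <<'E'
from h import *
im=cv2.imread('pics/w8.png'); c=cam('wrist'); T=sensors.read_state()['tcp_pos']
tx=np.array([np.cos(.0838),np.sin(.0838),0]); ty=np.array([tx[1],-tx[0],0])
print('pred hole top',proj('wrist',T+.0365*tx-.0003*ty-[0,0,.0072],c),'bottom',proj('wrist',T+.0365*tx-.0003*ty-[0,0,.0152],c))
print(plane('wrist',[(281,174),(281,178),(281,182)],.088,c))
a=cv2.resize(im[165:205,260:305],(540,480),interpolation=1)
sd=cv2.imread('pics/sd8.png'); r=proj('side',[.472,-.222,.095])[0].astype(int)
b=cv2.resize(sd[r[1]-20:r[1]+20,r[0]-22:r[0]+22],(255,240),interpolation=2)
cv2.imwrite('pics/e8.png',np.hstack([a,np.pad(b,((0,240),(0,0),(0,0)))]))
E
```

```text
[ 0.4727 -0.2223  0.1148] [179.93   0.34   4.8 ] [-1.2 -0.3 -4.8] [ 0.04 -0.09  0.01 -0.07  0.    0.05] 10.825
stud+ [[280.36436987 177.40359494]]
stud- [[280.3450596  285.30670657]]
pred hole top [[280.79244028 184.03142783]] bottom [[280.77105357 181.18838445]]
[[ 0.51125123 -0.21891711  0.088     ]
 [ 0.50876202 -0.21912558  0.088     ]
 [ 0.50626108 -0.21933505  0.088     ]]
```

View pics/e8.png

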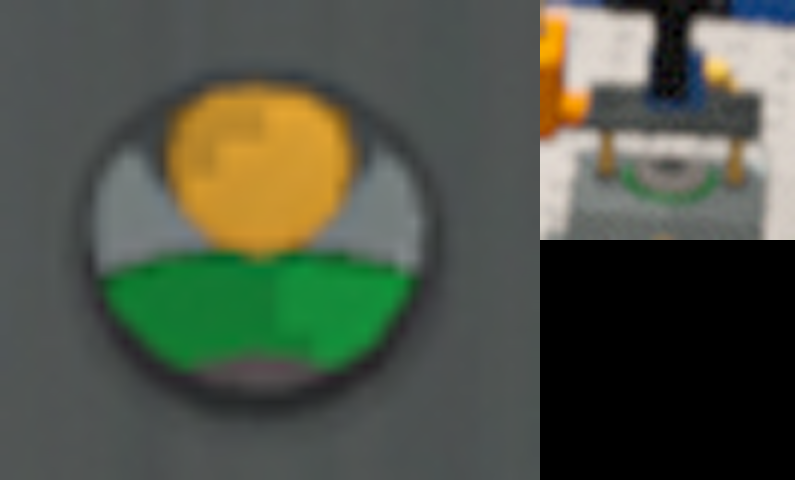

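The enlarged crop shows the front hole centred at about px (281.7,185.2) and the stud tip at about (281.8,178.5). After parallax both lie at about (0.5084,-0.2197), so they agree within about 1 mm. The side view shows a clear gap, with the plate centred over the studs. Handing in.

```bash
python3 -c "
from h import *
s=sensors.read_state(); print(s['tcp_pos'],s['eef_rot'],s['qvel'].round(2),s['opening']); print(robot.finish_job())"
```

```text
[ 0.4727498  -0.2222932   0.11486653] [179.92759555   0.33236957   4.79847309] [-0.04 -0.04  0.06  0.03  0.02  0.03] 0.019440751321044513
the job is handed in; nothing more can be done
None
```

I gripped the cover by its blue block and carried it over the rack with its underside at about 0.23 m. I handed the job in at about 11 s with the cover held still over the grey housing's studs. No verdict was reported.

**Last checks:**
- **Height:** the underside is about 11 to 12 mm above the stud tips. I worked this out from the measured tool height and the height at which the plate was gripped on the bench.
- **Centring:** the front hole and front stud line up to about 1 mm in the wrist view.
- **Angle and level:** the tool yaw is 4.8°, the same as the measured stud line, and the tilt is under 0.5°.
- **Stillness:** the joints were at rest, and the grip was steady with the jaws 19.4 mm apart.

**Disagreements and limits:**
- **Housing position:** my first rough estimate from the side camera was about 15 mm and 4° off the closer wrist measurement. I used the wrist one.
- **Rear hole:** I could not see it directly. I inferred its alignment from the yaw and from the side view, which put the plate 1 to 2 mm off centre.
- **Bystanders:** I did not measure them again at the end. I saw no sign of contact in the pictures or the forces.

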